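# Roll the food tin home in its rack and drop the keeper

### The arm

A 6-joint arm with a two-finger parallel gripper is mounted at the origin on a cart in front of the work surface, level with it; the furniture and walls round the work are solid. World frame = base frame: x ahead of the robot, y to its left, z up, the work surface at z = 0. Lengths are in m, angles in rad, forces in N, time in s.
With the tool pointing down it reaches from about 0.275 to 0.85 m from the base axis. Payload 5.2 kg.
Tool frame: the origin (TCP) lies at the very end of the fingers, on their centre line; the grasp point (between the pads) lies arm.grip_point_offset behind it (arm.grip_point_offset is the distance from the TCP to the grasp point, in m); z points along the fingers, y is the line along which they close (so a half turn about z gives the same grasp; the last joint's range is limited). The gripper opens to 85 mm and grips with 20 to 120 N. Pads are 22 mm wide; open, the fingers measure 114 mm over their backs; the gripper's body (76 mm by 85 mm) begins 54 mm behind the grasp point. The pads swing forward as they close: fully open they stand 13 mm farther back than shut.
Start: joints at [1.135, 0.259, 1.535, -0, 1.348, -0.203], TCP at [0.127, 0.535, 0.231] pointing down, gripper open.
Joint ranges: [-3.14, 3.14], [-0.91, 2.08], [0.19, 2.58], [-1.22, 4.36], [0.22, 2.71], [-3.12, 3.12]. Speed limits (rad/s): [2.57, 2.57, 3.14, 3.14, 3.14, 3.14].

### API

Orientations are given as a rotation vector (axis times angle).
In Python, from plant import status, eyes, job, arm gives the robot as it stands. The module is installed in compiled form; this text tells all that it offers.
- The arm moves only by the shell command python3 -m creep 'ROWS'. ROWS is text: rows parted by semicolons, each of 7 numbers parted by spaces: the turn, a rotation vector about the world's x, y, z in degrees, then the shift along the world's x, y, z in cm, then the opening in per cent of the stroke, from 0 (shut) to 100 (fully open). In form: ax ay az dx dy dz hand; .... A call has exactly 10 rows; each row is the pose to reach, as a shift and turn from the pose commanded when the call began; what a row does not reach only later rows make up. A row lasts 1/8 s, in which the tool goes at most 62.5 mm and 10.7 degrees, less where a joint would pass 70% of its speed; a pose out of reach is approached as far as the arm can. A call with a gripper value outside its range is refused whole. The fingers move at their own pace and stop on an object; the grip force is fixed at half the most. Time passes only in rows, so rows that repeat a pose let the fingers close, or fill a call up. It gives the time, the measured TCP pose, the force, the opening and the grip force at its end, in the units of the state.
- status.get_obs(): the state, without advancing time (a new reading comes with each control period).
- eyes.read_camera(name): name is "scene" or "side" or "wrist"; returns a dict with "img" (384x512x3 uint8, red, green, blue), "range_z" (384x512 float32, m along the optical axis (not along the pixel's ray), 0 where there is no reading), "intrinsics" (3x3 intrinsics, pixels), "dist_coeffs" ([k1, k2, p1, p2, k3] as OpenCV has them; the pictures are not rectified), "T" (4x4, takes a point from camera to world coordinates); the wrist camera has in their place "T_tool_cam" (4x4, takes a point from camera to tool coordinates, whose origin is the TCP and whose axes are the flange's). Camera axes: x right, y down, z forward; pixel columns grow to the right and rows downward; lengths in m; the calibration is good to about 2 mm. A picture is of the moment at which its call begins: read the wrist's pose just before it.
- job.job_done(): hands the job in; it is judged then, once.
The state is a dict: "time_s": time; "joints": joint angles; "qd": joint speeds; "joint_torque": joint torques, N m; "eef_pos": TCP position; "orientation": TCP orientation; "force": force on the tool from outside, world axes, zero at the start; "wrist_torque": the same for the moment, N m; "width": finger opening in m; "gripper_force": force on a finger pad.
Only numpy, scipy, OpenCV 4.12 (cv2) and the standard library are available. Lean on these libraries where they do the work, as an engineer would, in place of code of your own. Each camera call takes 0.05 s, during which the arm holds its last target. There are 200 camera calls.

### The job

A food tin lies on its side on the rails of the wire tin rack. With the fingertips on top of it, roll the tin along the rack until it drops into the empty dished seat next to the tin that is already stored, then swing the raised keeper arm right down behind it so it cannot roll back out. Do not lift the tin off the rails, and leave the stored tin and the other things on the worktop where they are.

Things in the scene. Friction and masses are not known exactly. Their poses are not given: they have to be found in the camera images.
- rack: Low steel wire tin rack, fixed; 284 mm long (its y), 90 mm wide (its x). Origin: centre of its underside, z up. Two rails, tops 20 mm above the worktop, carry tins lying with their axis along the rack's x, between wire guides 78 mm apart, 47 mm high. The rails are flat and level from y -28 to +138 mm (lip at the end). Dished seats at y -104 (stored tin, then an end bow) and y -42 mm (empty).
- seat (a point): Where the tin's centre lies when home in the empty seat: rack x 0, y -42 mm, 45.7 mm above the worktop. The seat is a dip in the rails, 28 mm long and 3 mm deep. On the flat a tin rolls with slight drag and soon stops by itself. A closed gripper that presses lightly (2 to 5 N) on its crown and sweeps forward rolls it by about half the sweep, some 40 mm, before the tips run off its front; repeat.
- tin: The tin to roll: closed food tin, a plain cylinder 57.4 mm in diameter and 72 mm long, 0.13 to 0.25 kg, lying on its side on the flat part of the rails. Origin: centre of its bottom face, on the axis; z is the tin's axis (along the rack's x), its x and y turn as it rolls.
- tin_center (a point): Centre of that tin. It starts 97 to 147 mm from the seat, on the rack's +y side; its top is 28.7 mm above this point (77 mm above the worktop while on the flat rails, 74 mm in the seat).
- seated_tin_center (a point): Centre of the identical tin already stored in the end seat (rack y -104 mm); to be left there.
- keeper (a joint): Hinge of the keeper arm, in rad: 0 = right down, lying level across the rack behind the seat; starts raised at 1.35 to 1.75 (pi/2 = upright; larger leans away from the rack). Light friction keeps it where it is left; under 1.5 N at its tip moves it. Its steel is smooth. Push it over from its outer side, then press it down. It hits a stop at 0 and at 2.0.
- keeper_pivot (a point): Pivot axis of the keeper (parallel to the rack's y): rack x +52 mm, y -1 mm, 56 mm above the worktop, just outside the rack's +x side.
- keeper_tip (a point): Tip of the keeper, a strap 18 mm wide (along the rack's y), 4 mm thick, with a round 9 mm end, 53 mm from the pivot. Raised, it points up; swung down, it points to the rack's -x, at rack x -1 mm, 57 mm above the worktop. It comes down 32 mm behind (+y of) the centre of a tin that is home, and strikes a tin that is not.
- spare_tin_a: Bystander: food tin standing upright, 57 mm across, 72 mm tall; origin centre of its underside.
- spare_tin_b: Bystander: another food tin standing upright, 57 mm across, 72 mm tall; origin centre of its underside.
- cream_jug: Bystander: small steel cream jug, 58x82x64 mm; origin centre of its underside.
- timer: Bystander: flat kitchen timer, 62x62x18 mm; origin centre of its underside.
- coffee_scoop: Bystander: steel coffee scoop, 48x99x32 mm; origin centre of its underside.
- cup: Bystander: china cup with a handle, 95x124x57 mm; origin centre of its underside.

How it is judged:
On the way, in this order (a step that is already met when the one before it is completed fails the run):
1. the tin has been rolled (turned over by at least a third of a turn on the rails) (angle between tin's own x axis and vertical below 1 rad).
2. the tin lies in the empty seat, the keeper still raised (y of tin_center in the frame of rack between -0.047 and -0.037 m and height (world z) of tin_center below 0.048 m and angle between tin's own z axis and vertical between 1.5 and 1.64 rad and value of joint keeper above 0.5 rad and linear speed of tin below 0.02 m/s), for 0.2 s.
At the end, for the whole second after the job is handed in: The tin lies at rest on its side in the empty seat (centre within 5 mm of the seat along the rack, within 7 mm in all), the keeper is down (within 0.08 rad of its stop) and the stored tin lies in its own seat (within 5 mm) (y of tin_center in the frame of rack between -0.047 and -0.037 m and height (world z) of tin_center below 0.048 m and angle between tin's own z axis and vertical between 1.5 and 1.64 rad and value of joint keeper between -0.08 and 0.08 rad and linear speed of tin below 0.02 m/s and distance between tin_center and seat below 0.007 m and y of seated_tin_center in the frame of rack between -0.109 and -0.099 m); the robot touches nothing.
It fails at once if the tin is lifted off the rails (its centre more than 11 mm above rolling height) (height (world z) of tin_center above 0.06 m).
It fails at once if the tin is stood up or falls out of the rack (angle between tin's own z axis and vertical below 1.2 rad or angle between tin's own z axis and vertical above 1.94 rad or height (world z) of tin_center below 0.04 m).
It fails at once if the stored tin is displaced by more than 15 mm (distance of seated_tin_center from where it was at the start of the episode above 0.015 m).
It fails at once if another thing on the worktop is moved by more than 30 mm (distance of any of spare_tin_a, spare_tin_b, cream_jug, timer, coffee_scoop, cup from where it was at the start of the episode above 0.03 m).
It also fails if it takes over 67 s, if anything falls off the work surface, if the arm or the gripper's body presses on something with over 40 N, if the wrist force passes 120 N, or if a joint passes its speed limit or range.

## Working session

There is one attempt and no reset: what is moved stays moved. The work goes in short steps, Python scripts to look and compute and a shell command to move; the robot and the scene stay as the last step left them, time stands still between calls to the robot, and variables do not carry over. Pictures are saved under pics/ and viewed, at most 10 in all, crops included, and the job is handed in when it is done.

```bash
mkdir -p pics
cat > h.py <<'E'
import numpy as np, cv2
from plant import status, eyes, job, arm
def cloud(d, T):
    z=d["range_z"]; h,w=z.shape
    u,v=np.meshgrid(np.arange(w),np.arange(h))
    p=cv2.undistortPoints(np.stack([u,v],-1).reshape(-1,1,2).astype(np.float64),d["intrinsics"],np.array(d["dist_coeffs"])).reshape(h,w,2)
    P=np.dstack([p[...,0]*z,p[...,1]*z,z])
    W=P@T[:3,:3].T+T[:3,3]; W[z<=0]=np.nan
    return W
E
python3 - <<'E'
from h import *
o=status.get_obs(); print({k:np.round(v,3) for k,v in o.items()}, arm.grip_point_offset)
ims=[]
for n in ("scene","side"):
    d=eyes.read_camera(n); np.savez(n+".npz",**d); 
    cv2.imwrite(f"pics/{n}0.png",cv2.cvtColor(d["img"],cv2.COLOR_RGB2BGR)); print(n,np.round(d["T"],3).tolist())
E
```

```text
{'time_s': np.float64(0.0), 'joints': array([ 1.135,  0.259,  1.536, -0.   ,  1.348, -0.203]), 'qd': array([ 0.001, -0.   , -0.001,  0.001, -0.001,  0.001]), 'joint_torque': array([-2.0000e-03, -4.4602e+01, -2.9058e+01, -1.0000e-03,  1.2000e-02,
       -0.0000e+00]), 'eef_pos': array([0.127, 0.535, 0.23 ]), 'orientation': array([-3.65e-01, -3.12e+00,  3.00e-03]), 'force': array([ 1.042, -0.611, -1.105]), 'wrist_torque': array([ 0.038,  0.021, -0.004]), 'gripper_force': np.float64(0.0), 'width': np.float64(0.086)} 0.0187
scene [[0.892, -0.306, 0.334, 0.182], [-0.453, -0.583, 0.674, -0.827], [-0.011, -0.752, -0.659, 0.79], [0.0, 0.0, 0.0, 1.0]]
side [[0.792, -0.37, 0.485, 0.055], [-0.609, -0.449, 0.654, -0.767], [-0.024, -0.814, -0.581, 0.688], [0.0, 0.0, 0.0, 1.0]]
```

View pics/scene0.png

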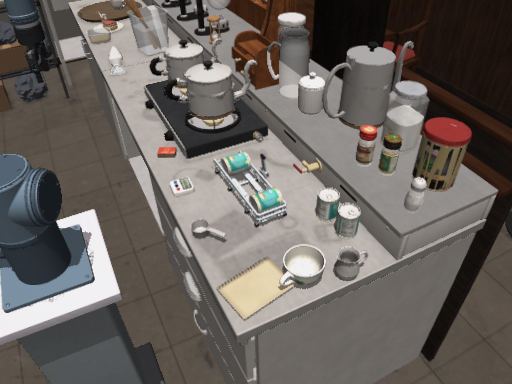

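View pics/side0.png

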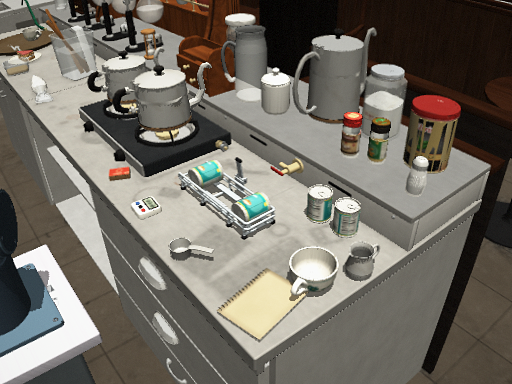

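The rack lies mid-counter. One teal tin is at scene (238,162) and the other at (267,198). The keeper stands upright on the far-right side at scene (263,160) / side (240,168). The stove is beyond the far end, and the spare tins are at right (side ~(320,203)).

Run:
```python
from h import *
for n,box in (("scene",(205,140,300,230)),("side",(170,145,285,245))):
    d=np.load(n+".npz"); W=cloud(d,d["T"]); img=d["img"]
    hsv=cv2.cvtColor(img,cv2.COLOR_RGB2HSV)
    x0,y0,x1,y1=box
    R=np.zeros(img.shape[:2],bool); R[y0:y1,x0:x1]=1
    m=R&(hsv[...,0]>78)&(hsv[...,0]<100)&(hsv[...,1]>90)&(W[...,2]>.03)
    c,l,s,cen=cv2.connectedComponentsWithStats(m.astype(np.uint8))
    for i in range(1,c):
        if s[i,4]>60:
            P=W[l==i]; print(n,s[i],"mean",np.nanmean(P,0).round(3),"min",np.nanpercentile(P,3,0).round(3),"max",np.nanpercentile(P,97,0).round(3))
    # points above 20 mm in box : rack + things
    P=W[R]; P=P[(P[:,2]>.012)&(P[:,2]<.2)]
    top=P[P[:,2]>.068]; print("z>68mm n",len(top)); 
    k=P[P[:,2]>.085]; print("keeper?",len(k),k.mean(0).round(3),k.min(0).round(3),k.max(0).round(3))
    # top-down height map
    H=np.zeros((400,400),np.float32)
    P=W.reshape(-1,3); P=P[np.isfinite(P).all(1)]
    g=((P[:,:2]-[0.30,-0.25])/0.0015).astype(int) 
    ok=((g>=0)&(g<400)).all(1)&(P[:,2]<.25)
    for (a,b),z in zip(g[ok],P[ok,2]): H[399-a,399-b]=max(H[399-a,399-b],z+.01)
    cv2.imwrite(f"pics/top_{n}.png",cv2.resize(cv2.applyColorMap(np.clip(H*255/.12,0,255).astype(np.uint8),cv2.COLORMAP_JET),(600,600)))
    print(P[:,2].min())
    r=P[(P[:,2]>.012)&(P[:,2]<.2)]
```

```text
scene [227 154  21  17 196] mean [0.558 0.079 0.066] min [0.533 0.068 0.053] max [0.581 0.098 0.077]
scene [256 190  24  20 253] mean [ 0.562 -0.101  0.063] min [ 0.538 -0.112  0.048] max [ 0.587 -0.078  0.073]
z>68mm n 491
keeper? 43 [0.608 0.019 0.102] [0.6   0.008 0.086] [0.751 0.069 0.114]
-0.8805882357175053
side [195 162  26  21 268] mean [0.557 0.077 0.067] min [0.533 0.065 0.052] max [0.582 0.098 0.078]
side [239 194  29  25 336] mean [ 0.562 -0.102  0.064] min [ 0.537 -0.114  0.048] max [ 0.587 -0.078  0.074]
z>68mm n 684
keeper? 74 [0.636 0.018 0.099] [0.599 0.009 0.085] [0.754 0.038 0.114]
-0.8716556656550961
```

View pics/top_side.png

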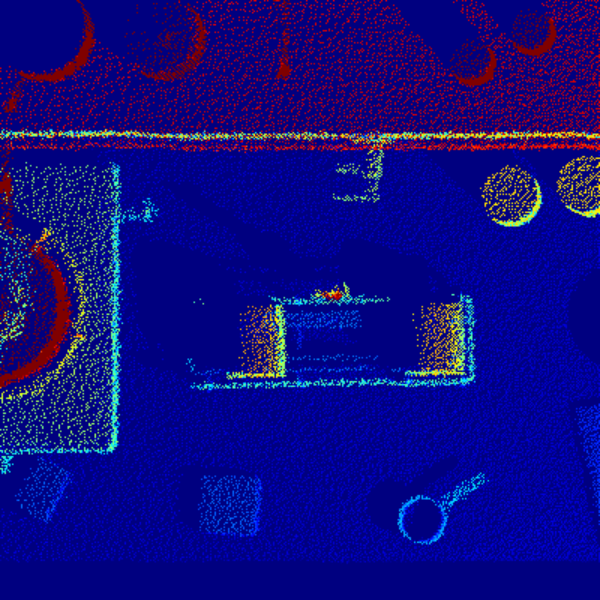

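The top-down map (up = +x, left = +y) shows the rack's length along world y. The end bow is at the right and the keeper is on the far side at about (0.606, 0.019). The map bears out the measured tin positions.

```bash
cat >> h.py <<'E'
from scipy.optimize import least_squares
def tins(d,T,x=(.50,.62),split=True):
    W=cloud(d,T); hsv=cv2.cvtColor(d["img"],cv2.COLOR_RGB2HSV)
    m=(hsv[...,0]>78)&(hsv[...,0]<100)&(hsv[...,1]>90)&(W[...,2]>.04)&(W[...,2]<.09)&(W[...,0]>x[0])&(W[...,0]<x[1])&(abs(W[...,1])<.18)
    c,l,s,_=cv2.connectedComponentsWithStats(m.astype(np.uint8)); out=[]
    for i in range(1,c):
        if s[i,4]<60: continue
        P=W[l==i]; P=P[np.isfinite(P).all(1)]
        f=lambda p: np.hypot((P[:,1]-p[0])*np.cos(p[2])-(P[:,0]-.56)*np.sin(p[2]),P[:,2]-p[1])-.0287
        r=least_squares(f,[P[:,1].mean()-.005,.047,0],loss="soft_l1",f_scale=.002)
        out.append((r.x.round(4),P[:,0].min().round(4),P[:,0].max().round(4),len(P)))
    return out,W
E
python3 - <<'E'
from h import *
for n in ("scene","side"):
    d=np.load(n+".npz"); o,W=tins(d,d["T"]); print(n,*o,sep="\n")
    P=W.reshape(-1,3); P=P[np.isfinite(P).all(1)]
    g=P[(P[:,2]>.035)&(P[:,2]<.055)&(P[:,0]>.49)&(P[:,0]<.53)&(abs(P[:,1])<.2)]
    print("near guide",len(g),np.polyfit(g[:,1],g[:,0],1).round(4),np.median(g[:,0]),g[:,1].min(),g[:,1].max())
    g=P[(P[:,2]>.035)&(P[:,2]<.055)&(P[:,0]>.59)&(P[:,0]<.62)&(P[:,1]>-.17)&(P[:,1]<.17)]
    print("far guide",len(g),np.polyfit(g[:,1],g[:,0],1).round(4),np.median(g[:,0]),g[:,1].min(),g[:,1].max())
    k=P[(P[:,2]>.06)&(P[:,2]<.13)&(P[:,0]>.59)&(P[:,0]<.66)&(abs(P[:,1]-.02)<.05)]
    for a in np.arange(.06,.12,.01):
        q=k[(k[:,2]>a)&(k[:,2]<a+.01)]
        if len(q): print(a.round(2),len(q),np.median(q,0).round(4),q[:,:2].min(0).round(3),q[:,:2].max(0).round(3))
E
```

```text
scene
(array([0.0979, 0.047 , 0.0233]), np.float64(0.5319), np.float64(0.584), 196)
(array([-0.0836,  0.044 ,  0.0384]), np.float64(0.5354), np.float64(0.5893), 253)
near guide 291 [-0.0246  0.5199] 0.5190138579988604 -0.12567374854378055 0.1568341250697325
far guide 146 [0.0035 0.5999] 0.5994478882181352 -0.12271641246525966 0.15605418769694024
0.06 13 [0.608  0.0132 0.0616] [0.605 0.003] [0.615 0.028]
0.07 11 [0.6056 0.0164 0.0743] [0.605 0.01 ] [0.61  0.031]
0.08 9 [0.6047 0.0151 0.0857] [0.604 0.011] [0.607 0.026]
0.09 11 [0.6037 0.0139 0.0948] [0.602 0.008] [0.607 0.024]
0.1 12 [0.6035 0.0141 0.1045] [0.6   0.011] [0.611 0.028]
0.11 14 [0.6043 0.0176 0.1111] [0.6   0.009] [0.609 0.027]
side
(array([0.0955, 0.0482, 0.0434]), np.float64(0.5305), np.float64(0.5842), 268)
(array([-0.0843,  0.0453,  0.0303]), np.float64(0.5348), np.float64(0.5892), 336)
near guide 419 [-0.018   0.5206] 0.5193225522107078 -0.12467952479367428 0.15677030347443877
far guide 187 [0.0123 0.6003] 0.5997808598565457 -0.12264166291702694 0.15586267386685004
0.06 27 [0.6078 0.0163 0.0624] [0.603 0.003] [0.612 0.035]
0.07 17 [0.6068 0.016  0.0755] [0.604 0.01 ] [0.608 0.026]
0.08 16 [0.605  0.0165 0.0848] [0.603 0.011] [0.609 0.029]
0.09 15 [0.6036 0.0152 0.0953] [0.601 0.009] [0.605 0.027]
0.1 19 [0.6028 0.0128 0.1046] [0.601 0.009] [0.61  0.027]
0.11 16 [0.6046 0.0167 0.1125] [0.599 0.01 ] [0.608 0.026]
```

Rack: origin about (0.560, 0.018), yaw about +1.5°. The seat is at about (0.561, -0.024), and the tin at about (0.558, 0.097), roughly 120 mm from the seat. These are consistent with the sizes given. Moving in now, clear of the pots, with the gripper shut.

```bash
python3 -m creep '0 0 5 3 -4 0 0; 0 0 10 7 -9 0 0; 0 0 15 11 -14 -1 0; 0 0 15 15 -19 -1 0; 0 0 15 19 -24 -2 0; 0 0 15 23 -29 -2 0; 0 0 15 27 -34 -3 0; 0 0 15 31 -39 -3 0; 0 0 15 32.3 -39 -3 0; 0 0 15 32.3 -39 -3 0'
python3 -c "
from h import *
o=status.get_obs();print({k:np.round(v,3) for k,v in o.items()})"
```

```text
time_s: 1.35
eef_pos: [0.4508, 0.1446, 0.2009]
orientation: [0.042, -3.141, -0.001]
force: [-0.9, -0.0, -0.4]
width: -0.0001
gripper_force: 0.0
{'time_s': np.float64(1.35), 'joints': array([ 0.074,  0.145,  1.757,  0.   ,  1.24 , -1.523]), 'qd': array([ 0.046, -0.024,  0.035,  0.011,  0.016,  0.011]), 'joint_torque': array([ -1.461, -35.726, -28.473,  -0.198,  -0.239,  -0.157]), 'eef_pos': array([0.451, 0.145, 0.201]), 'orientation': array([ 4.200e-02, -3.141e+00, -1.000e-03]), 'force': array([-0.922, -0.039, -0.394]), 'wrist_torque': array([-0.072,  0.023, -0.013]), 'gripper_force': np.float64(0.0), 'width': np.float64(-0.0)}
```

```bash
python3 -m creep '0 0 0 5 -2 0 0; 0 0 0 9 -4 0 0; 0 0 0 10.8 -4 -2 0; 0 0 0 10.8 -4 -6 0; 0 0 0 10.8 -4 -9 0; 0 0 0 10.8 -4 -11 0; 0 0 0 10.8 -4 -11.6 0; 0 0 0 10.8 -4 -11.6 0; 0 0 0 10.8 -4 -11.6 0; 0 0 0 10.8 -4 -11.6 0'
python3 - <<'E'
from h import *
o=status.get_obs();print({k:np.round(o[k],3) for k in ("eef_pos","force")})
d=eyes.read_camera("side")
t,W=tins(d,d["T"]);print(*t,sep="\n")
im=cv2.cvtColor(d["img"],cv2.COLOR_RGB2BGR)[120:270,140:340]
cv2.imwrite("pics/s1.png",cv2.resize(im,(800,600),interpolation=cv2.INTER_CUBIC))
E
```

```text
time_s: 2.6
eef_pos: [0.5585, 0.1053, 0.0863]
orientation: [-0.046, 3.139, -0.0]
force: [-0.7, 0.2, -0.1]
width: 0.0001
gripper_force: 0.0
{'eef_pos': array([0.558, 0.105, 0.086]), 'force': array([-0.67 ,  0.195, -0.054])}
(array([0.0958, 0.048 , 0.0341]), np.float64(0.5303), np.float64(0.5842), 273)
(array([-0.0844,  0.0451,  0.0253]), np.float64(0.535), np.float64(0.5902), 331)
```

View pics/s1.png

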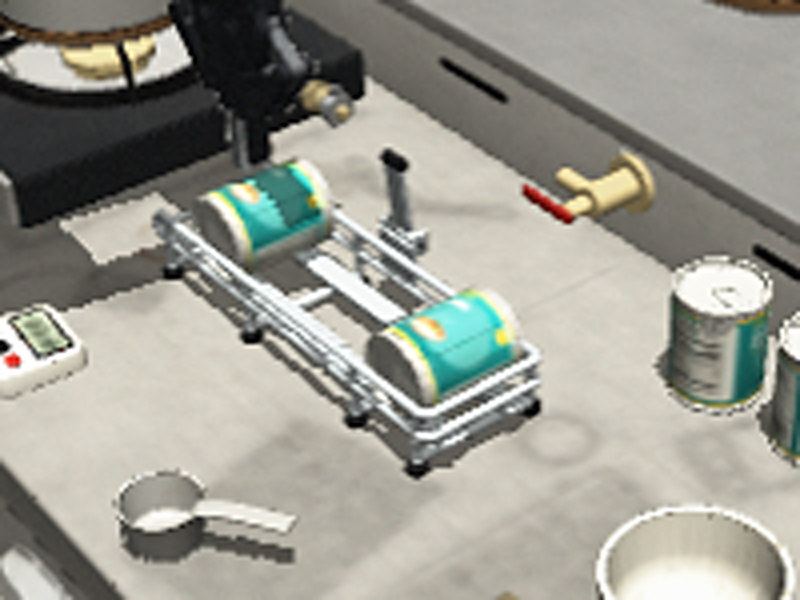

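The crop shows the fingertips at about (250,160), just above the rear of the tin. The keeper stands upright at (395,190) and the path is clear. Descending gently.

```bash
python3 -m creep '0 0 0 0 0 -0.4 0; 0 0 0 0 0 -0.7 0; 0 0 0 0 0 -0.9 0; 0 0 0 0 0 -0.95 0; 0 0 0 0 0 -1 0; 0 0 0 0 0 -1 0; 0 0 0 0 0 -1 0; 0 0 0 0 0 -1 0; 0 0 0 0 0 -1 0; 0 0 0 0 0 -1 0'
```

```text
time_s: 3.9
eef_pos: [0.5579, 0.1053, 0.0769]
orientation: [-0.046, 3.14, 0.0]
force: [-5.2, 0.3, 13.9]
width: 0.0001
gripper_force: 6.5
```

```bash
python3 -m creep '0 0 0 0 0 0.08 0; 0 0 0 0 -0.6 0.08 0; 0 0 0 0 -1.4 0.08 0; 0 0 0 0 -2.2 0.08 0; 0 0 0 0 -3 0.08 0; 0 0 0 0.1 -3.8 0.08 0; 0 0 0 0.1 -4.4 0.08 0; 0 0 0 0.1 -4.8 0.08 0; 0 0 0 0.1 -4.8 0.08 0; 0 0 0 0.1 -4.8 0.08 0'
python3 - <<'E'
from h import *
d=eyes.read_camera("side")
t,W=tins(d,d["T"]);print(*t,sep="\n")
E
```

```text
time_s: 5.15
eef_pos: [0.5589, 0.0573, 0.0759]
orientation: [0.046, -3.141, -0.0]
force: [1.0, 0.5, -0.2]
width: 0.0001
gripper_force: 0.0
(array([0.0715, 0.0487, 0.027 ]), np.float64(0.5308), np.float64(0.5876), 237)
(array([-0.0842,  0.0454,  0.0129]), np.float64(0.5347), np.float64(0.5894), 331)
```

```bash
python3 -m creep '0 0 0 0 0 1 0; 0 0 0 0 1 1.5 0; 0 0 0 0 2.4 1.5 0; 0 0 0 0 2.6 1.2 0; 0 0 0 0 2.6 0.6 0; 0 0 0 0 2.6 0.2 0; 0 0 0 0 2.6 0 0; 0 0 0 0 2.6 0 0; 0 0 0 0 2 0 0; 0 0 0 0 1.2 0 0' && python3 -m creep '0 0 0 0 -0.8 0 0; 0 0 0 0 -1.6 0 0; 0 0 0 0 -2.4 0 0; 0 0 0 0 -3.2 0 0; 0 0 0 0 -3.6 0 0; 0 0 0 0 -3.7 0.5 0; 0 0 0 0 -3.7 1.5 0; 0 0 0 0 -3.7 1.5 0; 0 0 0 0 -3.7 1.5 0; 0 0 0 0 -3.7 1.5 0'
python3 - <<'E'
from h import *
d=eyes.read_camera("side")
t,W=tins(d,d["T"]);print(*t,sep="\n")
E
```

```text
time_s: 6.45
eef_pos: [0.5589, 0.0689, 0.0772]
orientation: [-0.046, 3.141, -0.0]
force: [-2.6, 0.0, 10.4]
width: 0.0002
gripper_force: 4.8
time_s: 7.7
eef_pos: [0.5586, 0.0324, 0.0909]
orientation: [0.046, -3.141, -0.0]
force: [-0.5, 0.3, 0.2]
width: 0.0001
gripper_force: 0.0
(array([0.0465, 0.0489, 0.0642]), np.float64(0.5317), np.float64(0.5876), 223)
(array([-0.0841,  0.045 ,  0.0395]), np.float64(0.5358), np.float64(0.5896), 331)
```

```bash
python3 -m creep '0 0 0 0 1 0 0; 0 0 0 0 2.2 0 0; 0 0 0 0 2.7 -0.3 0; 0 0 0 0 2.7 -0.9 0; 0 0 0 0 2.7 -1.3 0; 0 0 0 0 2.7 -1.45 0; 0 0 0 0 2.7 -1.45 0; 0 0 0 0 2.2 -1.45 0; 0 0 0 0 1.4 -1.45 0; 0 0 0 0 0.6 -1.45 0' && python3 -m creep '0 0 0 0 -0.8 0 0; 0 0 0 0 -1.6 0 0; 0 0 0 0 -2.4 0 0; 0 0 0 0 -3.1 0 0; 0 0 0 0 -3.1 0.5 0; 0 0 0 0 -3.1 1.5 0; 0 0 0 0 -3.1 1.5 0; 0 0 0 0 -3.1 1.5 0; 0 0 0 0 -3.1 1.5 0; 0 0 0 0 -3.1 1.5 0'
python3 - <<'E'
from h import *
d=eyes.read_camera("side")
t,W=tins(d,d["T"]);print(*t,sep="\n")
E
```

```text
time_s: 9.0
eef_pos: [0.5591, 0.0375, 0.0772]
orientation: [-0.045, 3.141, -0.001]
force: [-2.8, -0.6, 5.7]
width: 0.0
gripper_force: 2.8
time_s: 10.25
eef_pos: [0.5587, 0.0073, 0.0914]
orientation: [0.046, -3.141, -0.0]
force: [0.2, -0.5, -0.9]
width: 0.0001
gripper_force: 0.0
(array([-0.0383,  0.0448,  0.0402]), np.float64(0.5334), np.float64(0.5855), 83)
(array([-0.0842,  0.0454,  0.0354]), np.float64(0.5331), np.float64(0.5896), 337)
```

```bash
python3 -m creep '0 0 0 0 1 2 0; 0 0 0 0 3 4 0; 0 0 0 0 6 6 0; 0 0 0 0 8 6 0; 0 0 0 0 8 6 0; 0 0 0 0 8 6 0; 0 0 0 0 8 6 0; 0 0 0 0 8 6 0; 0 0 0 0 8 6 0; 0 0 0 0 8 6 0'
python3 - <<'E'
from h import *
for n in ("scene","side"):
    d=eyes.read_camera(n)
    t,W=tins(d,d["T"]);print(*t,sep="\n")
im=cv2.cvtColor(d["img"],cv2.COLOR_RGB2BGR)[130:250,160:320]
cv2.imwrite("pics/s2.png",cv2.resize(im,(800,600),interpolation=cv2.INTER_CUBIC))
E
```

```text
time_s: 11.55
eef_pos: [0.5589, 0.087, 0.1516]
orientation: [0.045, -3.141, 0.0]
force: [0.3, 0.3, 0.0]
width: -0.0002
gripper_force: 0.0
(array([-0.0832,  0.0443,  0.0226]), np.float64(0.5357), np.float64(0.589), 247)
(array([-0.0388,  0.0459,  0.0323]), np.float64(0.5335), np.float64(0.5857), 79)
(array([-0.0844,  0.0451,  0.0292]), np.float64(0.5348), np.float64(0.5892), 331)
```

View pics/s2.png

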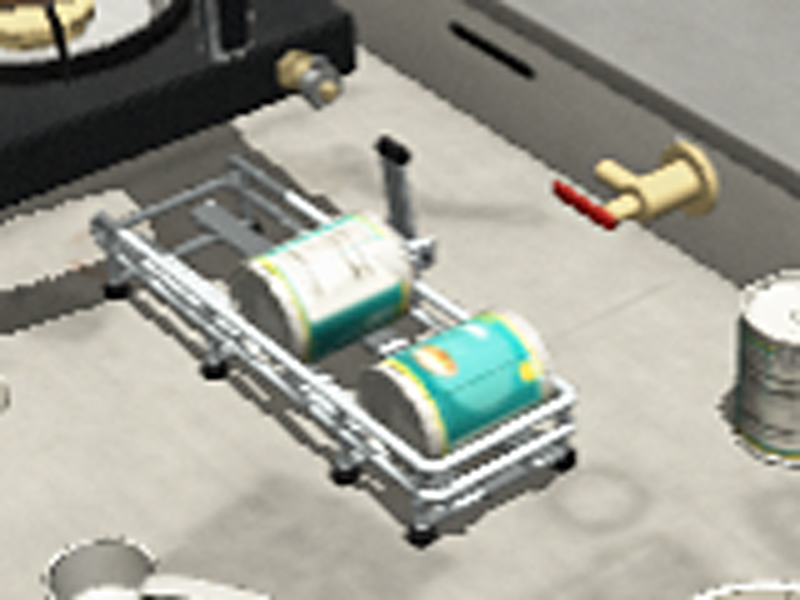

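The tin has turned so its white label faces up. It now lies about level with the keeper at crop (325,280), not in the seat yet. The colour mask missed the label, so I'll fit on depth instead.

```bash
cat >> h.py <<'E'
def tin2(n):
    d=eyes.read_camera(n); W=cloud(d,d["T"]).reshape(-1,3); W=W[np.isfinite(W).all(1)]
    P=W[(W[:,2]>.056)&(W[:,2]<.082)&(W[:,0]>.535)&(W[:,0]<.58)&(W[:,1]>-.052)&(W[:,1]<.13)]
    f=lambda p: np.hypot((P[:,1]-p[0])-(P[:,0]-.56)*.027,P[:,2]-p[1])-.0287
    r=least_squares(f,[np.median(P[:,1]),.047],loss="soft_l1",f_scale=.002)
    return r.x.round(4),len(P),P[:,2].max().round(4),np.abs(r.fun).mean().round(4)
E
python3 -c "
from h import *
print(tin2('side'),tin2('scene'))"
```

```text
(array([0.0174, 0.0481]), 268, np.float64(0.0786), np.float64(0.0013)) (array([0.0179, 0.0471]), 228, np.float64(0.078), np.float64(0.0015))
```

```bash
python3 -m creep '0 0 0 0 -3 -1 0; 0 0 0 0 -5 -3 0; 0 0 0 0 -5.7 -5.5 0; 0 0 0 0 -5.7 -7 0; 0 0 0 0 -5.7 -7.4 0; 0 0 0 0 -5.7 -7.5 0; 0 0 0 0 -5.7 -7.5 0; 0 0 0 0 -6.2 -7.5 0; 0 0 0 0 -7 -7.5 0; 0 0 0 0 -7.8 -7.5 0' && python3 -m creep '0 0 0 0 -0.8 0 0; 0 0 0 0 -1.6 0 0; 0 0 0 0 -2.4 0 0; 0 0 0 0 -3 0 0; 0 0 0 0 -3 0.5 0; 0 0 0 0 -2 1.5 0; 0 0 0 0 2 2 0; 0 0 0 0 5 2 0; 0 0 0 0 5 2 0; 0 0 0 0 5 2 0'
python3 -c "
from h import *
print(tin2('side'),tin2('scene'))"
```

```text
time_s: 13.0
eef_pos: [0.5596, 0.0084, 0.0773]
orientation: [-0.045, 3.139, -0.001]
force: [1.5, -0.3, 2.6]
width: -0.0
gripper_force: 1.6
time_s: 14.25
eef_pos: [0.5588, 0.0595, 0.097]
orientation: [-0.048, 3.141, -0.001]
force: [-1.0, 0.0, 0.5]
width: 0.0001
gripper_force: 0.0
(array([-0.0063,  0.0483]), 297, np.float64(0.0798), np.float64(0.0013)) (array([-0.0061,  0.0471]), 237, np.float64(0.0787), np.float64(0.0014))
```

```bash
python3 -m creep '0 0 0 0 -3 0 0; 0 0 0 0 -5 0 0; 0 0 0 0 -5.3 -0.8 0; 0 0 0 0 -5.3 -1.6 0; 0 0 0 0 -5.3 -2 0; 0 0 0 0 -5.3 -2 0; 0 0 0 0 -5.3 -2 0; 0 0 0 0 -5.8 -2 0; 0 0 0 0 -6.4 -2 0; 0 0 0 0 -7 -2 0' && python3 -m creep '0 0 0 0 -0.6 0 0; 0 0 0 0 -1.2 0 0; 0 0 0 0 -1.7 0 0; 0 0 0 0 -1.7 0.5 0; 0 0 0 0 -1.7 2 0; 0 0 0 0 2 3 0; 0 0 0 0 6 4 0; 0 0 0 0 7 4 0; 0 0 0 0 7 4 0; 0 0 0 0 7 4 0'
python3 - <<'E'
from h import *
print(tin2('side'),tin2('scene'))
d=eyes.read_camera("side"); t,W=tins(d,d["T"]);print(*t,sep="\n")
P=W.reshape(-1,3)
k=P[(P[:,2]>.06)&(P[:,2]<.13)&(P[:,0]>.585)&(P[:,0]<.66)&(abs(P[:,1]-.02)<.03)]
for a in np.arange(.06,.13,.01):
        q=k[(k[:,2]>a)&(k[:,2]<a+.01)]
        if len(q): print(a.round(2),len(q),np.median(q,0).round(4))
im=cv2.cvtColor(d["img"],cv2.COLOR_RGB2BGR)[130:250,160:320]
cv2.imwrite("pics/s3.png",cv2.resize(im,(800,600),interpolation=cv2.INTER_CUBIC))
E
```

```text
time_s: 15.6
eef_pos: [0.559, -0.0111, 0.0766]
orientation: [-0.046, 3.141, -0.0]
force: [0.3, -0.1, -0.5]
width: 0.0002
gripper_force: 0.0
time_s: 16.85
eef_pos: [0.5588, 0.0584, 0.1165]
orientation: [0.045, -3.141, 0.001]
force: [0.7, -0.9, 0.1]
width: 0.0005
gripper_force: 0.0
(array([-0.023 ,  0.0452]), 278, np.float64(0.0754), np.float64(0.001)) (array([-0.0226,  0.0441]), 225, np.float64(0.0757), np.float64(0.0012))
(array([-0.0843,  0.0453,  0.0123]), np.float64(0.5356), np.float64(0.5895), 335)
0.06 30 [0.608  0.016  0.0639]
0.07 15 [0.6065 0.0171 0.0761]
0.08 19 [0.6048 0.0171 0.0859]
0.09 14 [0.6044 0.0167 0.0951]
0.1 16 [0.6029 0.0146 0.1043]
0.11 17 [0.6049 0.0171 0.1114]
```

View pics/s3.png

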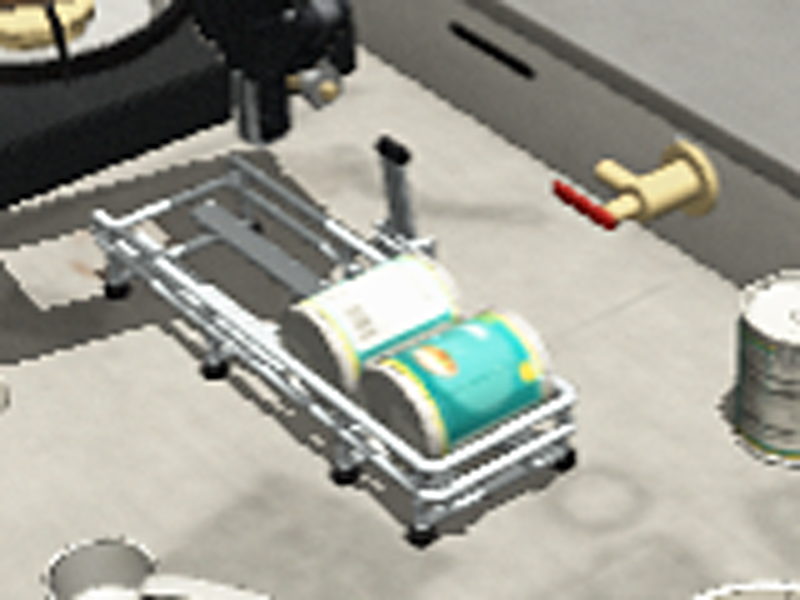

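The tin dropped into the seat: y ≈ -0.023, 3 mm lower, and 61.5 mm from the stored tin. The keeper is still upright at crop (400,190). Next I go round to the keeper's outer side.

```bash
python3 -m creep '0 0 0 2 0 2 0; 0 0 0 5 0 3 0; 0 0 0 8.6 0 3 0; 0 0 0 8.6 -2 3 0; 0 0 0 8.6 -3.7 2 0; 0 0 0 8.6 -3.7 0 0; 0 0 0 8.6 -3.7 -1.5 0; 0 0 0 8.6 -3.7 -2.1 0; 0 0 0 8.6 -3.7 -2.1 0; 0 0 0 8.6 -3.7 -2.1 0'
python3 - <<'E'
from h import *
d=eyes.read_camera("side")
im=cv2.cvtColor(d["img"],cv2.COLOR_RGB2BGR)[130:250,160:320]
cv2.imwrite("pics/s4.png",cv2.resize(im,(800,600),interpolation=cv2.INTER_CUBIC))
E
```

```text
time_s: 18.25
eef_pos: [0.6453, 0.0223, 0.0963]
orientation: [-0.046, 3.14, -0.0]
force: [0.2, -0.1, -0.9]
width: 0.0003
gripper_force: 0.0
```

View pics/s4.png

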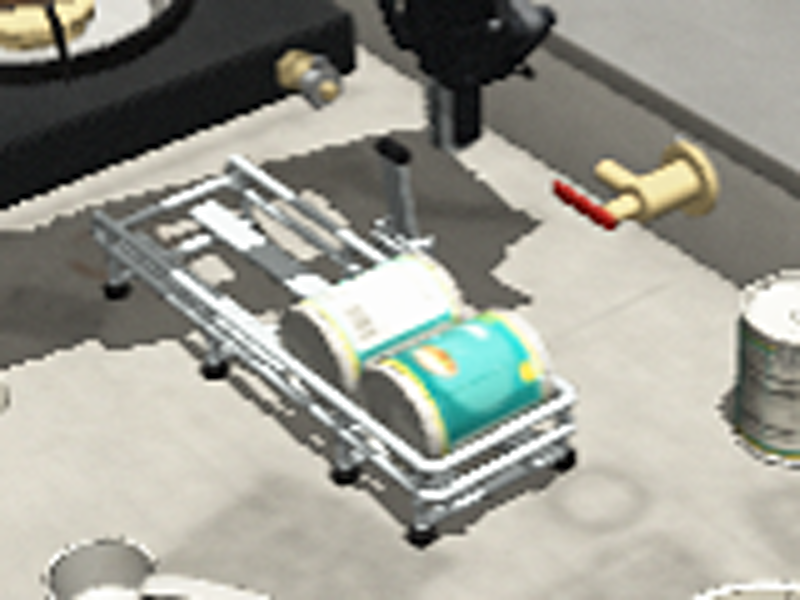

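The crop shows the fingertips at (455,130), on the outer side of the keeper (395,190) and level with its upper half. Pushing it over.

```bash
python3 -m creep '0 0 0 -1.5 0 0 0; 0 0 0 -2.5 0 0 0; 0 0 0 -3.3 0 0 0; 0 0 0 -4 0 0 0; 0 0 0 -4.5 0 -0.2 0; 0 0 0 -5 0 -0.5 0; 0 0 0 -5.4 0 -0.8 0; 0 0 0 -5.8 0 -1.2 0; 0 0 0 -6.1 0 -1.6 0; 0 0 0 -6.3 0 -2.1 0' && python3 -m creep '0 0 0 -0.1 0 -0.4 0; 0 0 0 -0.2 0 -0.8 0; 0 0 0 -0.3 0 -1.1 0; 0 0 0 -0.4 0 -1.3 0; 0 0 0 -0.4 0 -1.4 0; 0 0 0 -0.4 0 -1.4 0; 0 0 0 -0.4 0 -1.4 0; 0 0 0 -0.4 0 -1.4 0; 0 0 0 -0.4 0 -1.4 0; 0 0 0 -0.4 0 -1.4 0'
```

```text
time_s: 19.55
eef_pos: [0.5816, 0.0222, 0.0743]
orientation: [0.045, -3.141, -0.0]
force: [-0.3, -0.0, 1.1]
width: 0.0001
gripper_force: 0.4
time_s: 20.8
eef_pos: [0.5779, 0.0222, 0.0606]
orientation: [-0.046, 3.141, -0.0]
force: [0.3, 0.0, -0.8]
width: -0.0003
gripper_force: 0.0
```

```bash
python3 -m creep '0 0 0 0 0 -0.05 0; 0 0 0 0 0 -0.1 0; 0 0 0 0 0 -0.15 0; 0 0 0 0 0 -0.2 0; 0 0 0 0 0 -0.2 0; 0 0 0 0 0 -0.2 0; 0 0 0 0 0 -0.2 0; 0 0 0 0 0 -0.2 0; 0 0 0 0 0 -0.2 0; 0 0 0 0 0 -0.2 0'
```

```text
time_s: 22.05
eef_pos: [0.5779, 0.0222, 0.0586]
orientation: [-0.046, 3.141, 0.0]
force: [0.1, -0.5, 0.4]
width: -0.0001
gripper_force: 0.0
```

```bash
python3 -m creep '0 0 0 0 0 -0.05 0; 0 0 0 0 0 -0.1 0; 0 0 0 0 0 -0.15 0; 0 0 0 0 0 -0.15 0; 0 0 0 0 0 -0.15 0; 0 0 0 0 0 -0.15 0; 0 0 0 0 0 -0.15 0; 0 0 0 0 0 -0.15 0; 0 0 0 0 0 -0.15 0; 0 0 0 0 0 -0.15 0'
```

```text
time_s: 23.3
eef_pos: [0.5779, 0.0222, 0.0579]
orientation: [-0.046, 3.141, -0.0]
force: [-2.2, 0.8, 7.2]
width: -0.0002
gripper_force: 3.3
```

It is firm against the stop: 7 N at 0.058, which is the expected height of the strap's top. Lifting clear to check.

```bash
python3 -m creep '0 0 0 0 0 1 0; 0 0 0 0 0 3 0; 0 0 0 0 0 6 0; 0 0 0 0 3 9 0; 0 0 0 -3 7 10 0; 0 0 0 -6 10 10 0; 0 0 0 -8 11 10 0; 0 0 0 -8 11 10 0; 0 0 0 -8 11 10 0; 0 0 0 -8 11 10 0'
python3 - <<'E'
from h import *
print(tin2('side'),tin2('scene'))
d=eyes.read_camera("side"); t,W=tins(d,d["T"]);print(*t,sep="\n")
P=W.reshape(-1,3)
k=P[(P[:,2]>.05)&(P[:,2]<.12)&(P[:,0]>.55)&(P[:,0]<.605)&(abs(P[:,1]-.018)<.008)]
print(len(k),np.median(k,0),k.min(0),k.max(0),np.polyfit(k[:,0],k[:,2],1))
im=cv2.cvtColor(d["img"],cv2.COLOR_RGB2BGR)[130:250,160:320]
cv2.imwrite("pics/s5.png",cv2.resize(im,(800,600),interpolation=cv2.INTER_CUBIC))
E
```

```text
time_s: 24.55
eef_pos: [0.4988, 0.1316, 0.1572]
orientation: [-0.044, 3.141, -0.0]
force: [0.1, -0.1, -0.0]
width: 0.0002
gripper_force: 0.0
(array([-0.0206,  0.0463]), 322, np.float64(0.0754), np.float64(0.0028)) (array([-0.0202,  0.0452]), 256, np.float64(0.0758), np.float64(0.0028))
(array([-0.0844,  0.0452,  0.0324]), np.float64(0.5352), np.float64(0.5903), 334)
84 [0.57776609 0.0166616  0.05807355] [0.55424428 0.0103436  0.05403197] [0.60459605 0.02521024 0.0633088 ] [-0.03556016  0.0787408 ]
```

View pics/s5.png

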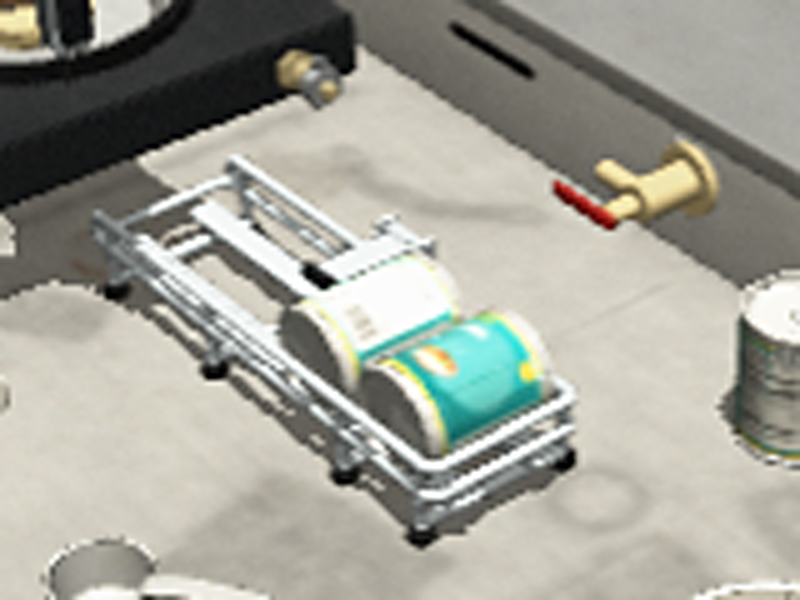

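The keeper lies flat across the rack at crop (370,265), with a slope of about 0.04 rad. The tin's picture has not changed since it seated; the small shift in the fit comes from keeper points. The stored tin is where it was, and the arm is clear.

```bash
python3 -c "
from plant import job
print(job.job_done())"
```

```text
the job is handed in; nothing more can be done
None
```

I rolled the tin into the empty seat, swung the keeper down behind it to its stop, left the stored tin where it was, and handed the job in at about 25 s; the hand-in call returned no verdict.

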